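A scoop of ice held ready over the water jug

TASK

Take the scoop by its handle, scoop up at least three pieces of ice from the tub and hold them ready for me over the steel jug: scoop level, the middle of its front lip over the middle of the jug's open mouth, a few centimetres clear above the rim. Do not tip the ice in yet: I will say when, so finish while still holding the scoop there. Keep the fingers off the ice, spill none of it, and leave the jug, the tumblers and the canister where they stand.

Things in the scene. Friction and masses are not known exactly. Their poses are not given: they have to be found in the camera images.
- scoop: Aluminium ice scoop, about 0.24 kg. Bowl 116 mm long, 84 wide, 44 deep, open at top and front; flat bottom 74 mm wide, 2.5 thick, 1 at the lip; sides rise from nothing at the lip to full height 66 mm behind it. Bar handle 20 mm wide, 26 high, rises 25 degrees to the rear, 120 mm long. Origin: centre of the bowl's underside; +x to the front lip, -x to the handle, z up
- scoop_lip (a point): middle of the scoop's front lip, at the underside: 58 mm ahead (+x) of the scoop's origin
- scoop_bowl (a point): middle of the scoop's bowl, 18 mm above the underside; a piece counts as in the scoop while its centre is within 65 mm of this point
- scoop_grip (a point): where to grip the handle: centre of the bar, 90 mm behind (-x) and 49 mm above the scoop's origin, so 148 mm behind the lip; the faces to grip are 20 mm apart along the scoop's y
- tub: Dark grey open plastic ice tub that stays put, 278 mm long (x), 158 wide (y), 70 high, walls and floor 4 mm, inside 270 x 150 mm. Origin: centre of its underside; x is the long way and points roughly away from the robot. The ice lies on its floor in one layer, in the middle and at the far (+x) end; the near end starts empty
- ice0: One of nine loose pieces of bullet-shaped ice from an ice maker, pale and rounded, 26 mm in diameter, 36 mm long, a dimple in one end, about 16 g, slippery; origin at its centre, long axis x
- ice1: One of nine loose pieces of bullet-shaped ice from an ice maker, pale and rounded, 26 mm in diameter, 36 mm long, a dimple in one end, about 16 g, slippery; origin at its centre, long axis x
- ice2: One of nine loose pieces of bullet-shaped ice from an ice maker, pale and rounded, 26 mm in diameter, 36 mm long, a dimple in one end, about 16 g, slippery; origin at its centre, long axis x
- ice3: One of nine loose pieces of bullet-shaped ice from an ice maker, pale and rounded, 26 mm in diameter, 36 mm long, a dimple in one end, about 16 g, slippery; origin at its centre, long axis x
- ice4: One of nine loose pieces of bullet-shaped ice from an ice maker, pale and rounded, 26 mm in diameter, 36 mm long, a dimple in one end, about 16 g, slippery; origin at its centre, long axis x
- ice5: One of nine loose pieces of bullet-shaped ice from an ice maker, pale and rounded, 26 mm in diameter, 36 mm long, a dimple in one end, about 16 g, slippery; origin at its centre, long axis x
- ice6: One of nine loose pieces of bullet-shaped ice from an ice maker, pale and rounded, 26 mm in diameter, 36 mm long, a dimple in one end, about 16 g, slippery; origin at its centre, long axis x
- ice7: One of nine loose pieces of bullet-shaped ice from an ice maker, pale and rounded, 26 mm in diameter, 36 mm long, a dimple in one end, about 16 g, slippery; origin at its centre, long axis x
- ice8: One of nine loose pieces of bullet-shaped ice from an ice maker, pale and rounded, 26 mm in diameter, 36 mm long, a dimple in one end, about 16 g, slippery; origin at its centre, long axis x
- jug: Stainless steel water jug, empty, standing loose, about 0.7 kg, 150 mm high, widest 112 mm, mouth 104 mm outside and 98 mm inside; loop handle out to 93 mm on its +y side, small pouring lip on its -y side. Origin: centre of its underside.
- jug_mouth (a point): centre of the jug's open mouth, at rim height, 150 mm above the jug's origin
- tumbler0: Glass tumbler, 74 mm across, 100 mm high, loose; not part of the job. Origin: centre of its underside
- tumbler1: Another such tumbler, not part of the job
- canister: White ceramic canister with a wooden lid, 104 mm across, 136 mm high, loose; not part of the job. Origin: centre of its underside

How it is judged:
By the outcome, as a careful person would: the job done as asked, in the order asked, and still so for the second after the job is handed in, while the arm keeps its last pose, push and grip.
It also fails if it takes over 53 s, if anything falls off the work surface, if the arm or the gripper's body presses on something with over 40 N, if the wrist force passes 120 N, or if a joint passes its speed limit or range.

ROBOT

A 6-joint arm with a two-finger parallel gripper is mounted at the origin on the work surface. World frame = base frame: x ahead of the robot, y to its left, z up, the work surface at z = 0. Lengths are in m, angles in degrees, forces in N, time in s.
With the tool pointing down it reaches from about 0.275 to 0.775 m from the base axis. Payload 14.6 kg.
Tool frame: the origin (TCP) lies at the very end of the fingers, on their centre line; the grasp point (between the pads) lies 19 mm behind it (robot.grip_depth is the distance from the TCP to the grasp point, in m); z points along the fingers, y is the line along which they close (so a half turn about z gives the same grasp; the last joint's range is limited). The gripper opens to 85 mm and grips with 20 to 120 N. Pads are 22 mm wide; open, the fingers measure 114 mm over their backs; the gripper's body (76 mm by 85 mm) begins 54 mm behind the grasp point. The pads swing forward as they close: fully open they stand 13 mm farther back than shut.
Start: joints at [-76.794, 15.075, -2.767, 72.158, 0, 81.102], TCP at [0.198, -0.486, 0.231] pointing down, gripper open.
Joint ranges: [-151.79, 151.79], [-50.71, 97.33], [-67.44, 78.34], [-121.81, 120.89], [-77.56, 73.72], [-180, 180]. Speed limits (degrees/s): [108.29, 108.29, 147.25, 159.86, 180, 180].

INTERFACE

Orientations are given as [roll, pitch, yaw] about the fixed x, y, z axes, in that order (R = Rz(yaw) Ry(pitch) Rx(roll)).
In Python, from station import robot, vision gives the robot as it stands. The module is installed in compiled form; this text tells all that it offers.
- The arm moves only by the tool move_arm, never from a script. Its argument "rows" is a list that holds one entry, the list of rows, each a list of 7 numbers: the shift along the tool's x, y, z in m, then the turn, a rotation vector about the tool's x, y, z in rad, then the finger opening in m, from 0 to 0.0854. In form: [[[dx, dy, dz, ax, ay, az, gripper], ...]]. A call has 1 to 10 rows; each row is the pose to reach, as a shift and turn from the pose commanded when the call began, along the tool's axes at that moment; what a row does not reach only later rows make up. A row lasts 1/12 s, in which the tool goes at most 41.7 mm and 7.16 degrees, less where a joint would pass 70% of its speed; a pose out of reach is approached as far as the arm can. A call with a gripper value outside its range is refused whole. The fingers move at their own pace and stop on an object; the grip force is fixed at half the most. Time passes only in rows, so rows that repeat a pose let the fingers close. It gives the time, the measured TCP pose, the force, the opening and the grip force at its end, in the units of the state.
- robot.state(): the state, without advancing time (a new reading comes with each control period).
- vision.capture(name): name is "side" or "top" or "wrist"; returns a dict with "color" (420x560x3 uint8, red, green, blue), "z_map" (420x560 float32, m along the optical axis (not along the pixel's ray), 0 where there is no reading), "intrinsics" (3x3 intrinsics, pixels), "T" (4x4, takes a point from camera to world coordinates). Camera axes: x right, y up, looking along -z (the intrinsics and any distortion apply to the point x, -y, -z); pixel columns grow to the right and rows downward; lengths in m; the calibration is good to about 2 mm. A picture is of the moment at which its call begins.
- robot.finish_job(): hands the job in; it is judged then, once.
The state is a dict: "clock": time; "joints": joint angles; "joint_velocities": joint speeds; "effort": joint torques, N m; "position": TCP position; "tool_rot": TCP orientation; "contact_force": force on the tool from outside, world axes, zero at the start; "torque": the same for the moment, N m; "width": opening from 0.0 (shut) to 1.0 (fully open); "finger_force": force on a finger pad.
Only numpy, scipy, OpenCV 4.12 (cv2) and the standard library are available. Lean on these libraries where they do the work, as an engineer would, in place of code of your own. Each camera call takes 0.05 s, during which the arm holds its last target. There are 200 camera calls.

## Working session

There is one attempt and no reset: what is moved stays moved. The work goes in short steps, Python scripts to look and compute and a tool call to move; the robot and the scene stay as the last step left them, time stands still between calls to the robot, and variables do not carry over. Pictures are saved under pics/ and viewed, at most 13 in all, crops included, and the job is handed in when it is done.

Besides the shell and the picture viewer there is one more tool, called after ">>>" by a JSON object that holds its "api" and its "payload", one argument or row to a line. move_arm: Moves the arm, as the interface text tells. Its arguments: {"type":"object","properties":{"rows":{"type":"array"}},"required":["rows"]}

```bash
mkdir -p pics
cat > h.py <<'E'
import numpy as np, cv2
from station import robot, vision
from scipy.spatial.transform import Rotation as R
def cap(n):
    c=vision.capture(n); np.savez(n+'.npz',**c); return c
def pts(c):
    K=np.array(c['intrinsics']);z=c['z_map'];T=np.array(c['T'])
    v,u=np.mgrid[:z.shape[0],:z.shape[1]]
    p=np.stack([(u-K[0,2])/K[0,0]*z,-(v-K[1,2])/K[1,1]*z,-z],-1)
    w=p@T[:3,:3].T+T[:3,3]; w[z<=0]=np.nan
    return w
def save(c,f): cv2.imwrite(f,c['color'][...,::-1])
E
python3 - <<'E'
from h import *
for n in('top','side'):
    c=cap(n);save(c,f'pics/{n}0.png');print(n,c['T'].round(3).tolist(),c['intrinsics'].round(1).tolist())
print(robot.state(),robot.grip_depth)
E
```

```text
top [[-0.003, 0.998, -0.055, 0.517], [-1.0, -0.004, -0.022, -0.005], [-0.022, 0.055, 0.998, 1.156], [0.0, 0.0, 0.0, 1.0]] [[438.8, 0.0, 281.2], [0.0, 438.8, 215.5], [0.0, 0.0, 1.0]]
side [[-0.948, 0.197, -0.249, 0.33], [-0.318, -0.554, 0.77, 0.79], [0.014, 0.809, 0.588, 0.684], [0.0, 0.0, 0.0, 1.0]] [[469.0, 0.0, 280.6], [0.0, 469.0, 217.0], [0.0, 0.0, 1.0]]
{'clock': 0.1, 'joints': array([-7.67947629e+01,  1.50977848e+01, -2.79853131e+00,  7.21579263e+01,
        4.49267556e-04,  8.11022153e+01]), 'joint_velocities': array([ 0.0652919 , -0.11595976,  0.21321156, -0.02148751,  0.04873749,
       -0.08971055]), 'effort': array([ 4.34918315e-03, -6.38578892e+01,  3.85063863e+01,  1.00288808e-02,
       -5.67321695e-05,  2.02807166e-05]), 'position': array([ 0.19749006, -0.48619272,  0.2308681 ]), 'tool_rot': array([-1.79946480e+02, -8.83365064e-03,  2.21030174e+01]), 'contact_force': array([ 0.40558373,  1.28874133, -0.74859027]), 'torque': array([-0.01520385,  0.02858357,  0.016213  ]), 'finger_force': 0.0, 'width': 0.9970835097751524} 0.0187
```

View pics/top0.png

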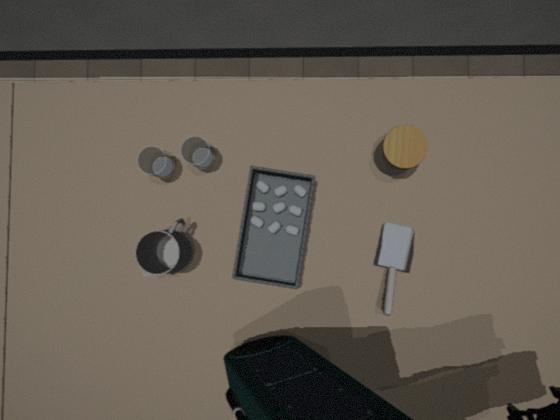

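View pics/side0.png

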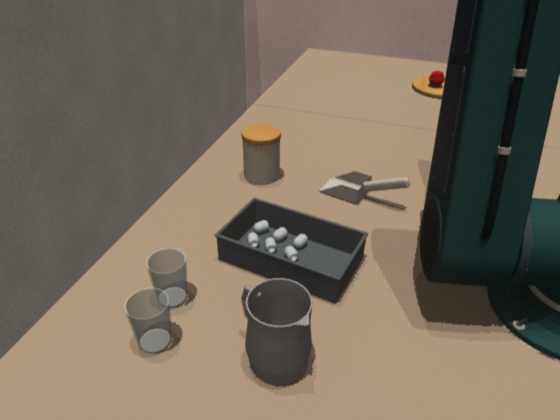

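The top view shows the scoop with its bowl at (396,245) and handle end at (388,313), the tub at (275,227), the jug mouth at about (163,250) and nine ice pieces at rows 185-230. The side view agrees: the handle rises to the rear and the jug stands nearest the camera. Next I measure them.

Run:
```python
from h import *
c=dict(np.load('top.npz'));P=pts(c);col=c['color'].astype(int)
def box(u0,u1,v0,v1):
    m=np.zeros(P.shape[:2],bool);m[v0:v1,u0:u1]=1;return m
def rect(m,name):
    q=P[m];q=q[~np.isnan(q[:,0])]
    r=cv2.minAreaRect((q[:,:2]*1000).astype(np.float32));print(name,len(q),'ctr',np.round(r[0],1),'size',np.round(r[1],1),'ang',round(r[2],1),'z',np.percentile(q[:,2],[5,50,95]).round(4));return q
print('table',np.nanmedian(P[300:320,60:160,2]))
Z=P[...,2]
h=rect(box(376,402,270,320)&(Z>.02),'handle')
for x0 in np.arange(h[:,0].min(),h[:,0].max(),.015):
    s=h[(h[:,0]>=x0)&(h[:,0]<x0+.015)]; print(' ',s.mean(0).round(4),np.ptp(s[:,1]).round(3))
b=rect(box(370,420,215,275)&(Z>.0)&(col.sum(-1)>330)&(col[...,2]>col[...,0]-12),'bowl')
for x0 in np.arange(b[:,0].min(),b[:,0].max(),.015):
    s=b[(b[:,0]>=x0)&(b[:,0]<x0+.015)]; print(' ',s.mean(0).round(4),s[:,1].min().round(4),s[:,1].max().round(4),np.median(s[:,2]).round(4))
rect(box(225,325,160,295)&(Z>.058)&(Z<.08),'tubrim')
print('tub floor',np.nanmedian(Z[240:260,260:280]))
for lo in(.12,):
    rect(box(130,195,222,280)&(Z>.14)&(Z<.165),'jugrim')
m=box(130,195,222,280)&(Z>.138)&(Z<.165)
q=P[m];A=np.c_[2*q[:,:2],np.ones(len(q))];s=np.linalg.lstsq(A,(q[:,:2]**2).sum(1),rcond=None)[0];print('circle',s[:2],np.sqrt(s[2]+s[0]**2+s[1]**2),len(q))
g=(box(245,312,178,240)&(col.min(-1)>130)).astype(np.uint8)
n,l,st,ce=cv2.connectedComponentsWithStats(g)
for i in range(1,n):
    if st[i,4]>15:
        mm=l==i;print('ice',st[i,4],ce[i].round(1),np.nanmean(P[mm],0).round(4),'zmax',np.nanmax(Z[mm]).round(3))
```

```text
table -0.00016112966486747649
handle 430 ctr [ 390.8 -247.9] size [ 29.8 114.8] ang 71.1 z [0.0464 0.071  0.0922]
  [ 0.3434 -0.2348  0.0885] 0.021
  [ 0.3573 -0.2371  0.0862] 0.021
  [ 0.3726 -0.2411  0.0785] 0.021
  [ 0.3877 -0.2441  0.071 ] 0.022
  [ 0.4027 -0.2478  0.0645] 0.02
  [ 0.4176 -0.2516  0.0567] 0.021
  [ 0.4323 -0.2548  0.0497] 0.022
  [ 0.4405 -0.2644  0.0469] 0.031
bowl 999 ctr [ 492.8 -270.3] size [ 78.4 130.4] ang 76.2 z [0.0003 0.0025 0.0356]
  [ 0.4396 -0.2651  0.0377] -0.299 -0.2491 0.0487
  [ 0.4539 -0.2686  0.0048] -0.301 -0.2232 0.0027
  [ 0.4681 -0.2686  0.0032] -0.304 -0.226 0.0025
  [ 0.4826 -0.2722  0.0033] -0.3061 -0.2283 0.0025
  [ 0.4984 -0.2762  0.003 ] -0.3132 -0.2311 0.0024
  [ 0.5141 -0.2802  0.0031] -0.3152 -0.236 0.0024
  [ 0.5283 -0.281   0.0028] -0.3181 -0.2449 0.0027
  [ 0.5426 -0.2829  0.0023] -0.3208 -0.2453 0.0021
  [ 0.5551 -0.2684  0.0022] -0.3005 -0.2479 0.002
tubrim 1171 ctr [549.9  37.7] size [165.2 285.2] ang 80.8 z [0.0631 0.0699 0.0737]
tub floor 0.0036077159866749753
jugrim 325 ctr [489. 303.] size [102.7 103.7] ang 23.3 z [0.1414 0.1487 0.1518]
circle [0.4879193  0.30329996] 0.05040896059634312 349
ice 40 [261.9 186.1] [0.6553 0.0696 0.0284] zmax 0.034
ice 38 [279.8 190.1] [0.6448 0.0233 0.029 ] zmax 0.032
ice 39 [300.  190.3] [ 0.6441 -0.0289  0.0286] zmax 0.034
ice 35 [257.8 205.6] [0.6047 0.0801 0.0294] zmax 0.034
ice 38 [278.3 206.5] [0.6024 0.0273 0.0286] zmax 0.033
ice 34 [294.9 209.6] [ 0.5942 -0.0155  0.0288] zmax 0.035
ice 40 [256.4 221.5] [0.5638 0.0836 0.0283] zmax 0.033
ice 35 [273.1 226.6] [0.5503 0.0409 0.0291] zmax 0.035
ice 39 [291.8 229.7] [ 0.5425 -0.0074  0.0288] zmax 0.034
```

```bash
cat >> h.py <<'E'
RS=R.from_matrix(np.array([[-1,0,0],[0,1,0],[0,0,-1.]]))
GRIP=np.array([-.148,0,.0303])   # TCP in scoop axes, from the lip
def tool_for(lip,yaw,nose=0):
    s=R.from_euler('ZY',[yaw,nose],degrees=True); return np.array(lip)+s.apply(GRIP), s*RS
def now():
    s=robot.state(); return s['position'],R.from_euler('xyz',s['tool_rot'],degrees=True)
def delta(lip,yaw,nose=0,cur=None):
    p,r=cur or now(); q,t=tool_for(lip,yaw,nose)
    print('shift',r.inv().apply(q-p).round(4),'turn',(r.inv()*t).as_rotvec().round(4),'tcp',q.round(4)); return q,t
U=np.array([np.cos(np.radians(-9.2)),np.sin(np.radians(-9.2)),0]);V=np.array([-U[1],U[0],0])
def tub(x,y,z): return np.array([.550,.0377,0])+U*x+V*y+[0,0,z]
E
python3 - <<'E'
from h import *
lip=np.array([.406,-.2486,0])+.148*np.array([np.cos(np.radians(-13.3)),np.sin(np.radians(-13.3)),0]);print(lip)
delta(lip+[0,0,.1],-13.3)
c=dict(np.load('top.npz'));P=pts(c)
for e in [(.6553,.0696),(.6448,.0233),(.6441,-.0289),(.6047,.0801),(.6024,.0273),(.5942,-.0155),(.5638,.0836),(.5503,.0409),(.5425,-.0074)]:
    d=np.array([*e,0])-tub(0,0,0);print((d@U).round(3),(d@V).round(3))
# tub rim edge directions at rim height
m=np.zeros(P.shape[:2],bool);m[160:295,225:325]=1;m&=(P[...,2]>.064)&(P[...,2]<.075)
q=P[m]-tub(0,0,0)
a,b=q@U,q@V
for s in(-1,1):
    k=(b*s>.07)&(abs(a)<.11);f=np.polyfit(a[k],b[k],1);print('side',s,f[0].__round__(4),f[1].round(4))
    k=(a*s>.128)&(abs(b)<.06);f=np.polyfit(b[k],a[k],1);print('end',s,f[0].__round__(4),f[1].round(4))
E
```

```text
[ 0.55003047 -0.28264736  0.        ]
shift [ 0.2826 -0.1416  0.1007] turn [-2.0000e-04 -1.2000e-03 -2.5237e+00] tcp [ 0.406  -0.2486  0.1303]
0.099 0.048
0.096 0.001
0.104 -0.051
0.047 0.051
0.053 -0.002
0.052 -0.045
0.006 0.048
-0.0 0.003
-0.0 -0.046
side -1 -0.001 -0.0788
end -1 0.0005 -0.1385
side 1 0.0003 0.0781
end 1 0.0032 0.138
```

>>> {"api": "move_arm", "payload": {
  "rows": [
    [[0.03,-0.015,0,0,0,-0.12,0.05],[0.06,-0.03,0,0,0,-0.24,0.05],[0.09,-0.045,0.01,0,0,-0.36,0.05],[0.12,-0.06,0.02,0,0,-0.48,0.05],[0.15,-0.075,0.03,0,0,-0.6,0.05],[0.18,-0.09,0.03,0,0,-0.72,0.05],[0.21,-0.105,0.03,0,0,-0.84,0.05],[0.24,-0.12,0.03,0,0,-0.96,0.05],[0.27,-0.135,0.03,0,0,-1.08,0.05],[0.2826,-0.1416,0.03,0,0,-1.2,0.05]]
  ]
}}

```text
clock: 0.93
position: [0.4077, -0.2462, 0.2011]
tool_rot: [180.0, -0.0, 91.3]
contact_force: [-0.7, -0.1, -0.3]
width: 0.584
finger_force: 0.0
```

Run:
```python
from h import *
delta([.55,-.2826,.06],-13.3)
```

```text
shift [-0.0025 -0.0018  0.1108] turn [ 6.0000e-04 -6.0000e-04 -1.3157e+00] tcp [ 0.406  -0.2486  0.0903]
```

>>> {"api": "move_arm", "payload": {
  "rows": [
    [[-0.0025,-0.0018,0.01,0,0,-0.12,0.05],[-0.0025,-0.0018,0.02,0,0,-0.24,0.05],[-0.0025,-0.0018,0.03,0,0,-0.36,0.05],[-0.0025,-0.0018,0.03,0,0,-0.48,0.05],[-0.0025,-0.0018,0.03,0,0,-0.6,0.05],[-0.0025,-0.0018,0.03,0,0,-0.72,0.05],[-0.0025,-0.0018,0.03,0,0,-0.84,0.05],[-0.0025,-0.0018,0.03,0,0,-0.96,0.05],[-0.0025,-0.0018,0.03,0,0,-1.08,0.05],[-0.0025,-0.0018,0.03,0,0,-1.2,0.05]]
  ]
}}

```text
clock: 1.77
position: [0.4042, -0.2513, 0.171]
tool_rot: [180.0, -0.0, 160.0]
contact_force: [0.6, -0.2, -0.2]
width: 0.583
finger_force: 0.0
```

>>> {"api": "move_arm", "payload": {
  "rows": [
    [[0,0,0,0,0,-0.1157,0.05],[0,0,0,0,0,-0.1157,0.05],[0,0,0,0,0,-0.1157,0.05]]
  ]
}}

```text
clock: 2.02
position: [0.4042, -0.2513, 0.1711]
tool_rot: [180.0, -0.0, 166.0]
contact_force: [0.0, -0.4, -0.5]
width: 0.581
finger_force: 0.0
```

Run:
```python
from h import *
c=cap('wrist');save(c,'pics/w1.png');P=pts(c)
q,t=delta([.55,-.2826,0.],-13.3)
# handle points
Z=P[...,2];m=(Z>.04)&(Z<.1)&(abs(P[...,0]-.39)<.06)&(abs(P[...,1]+.245)<.04)
h=P[m];print(len(h))
for x0 in np.arange(.335,.45,.015):
    s=h[(h[:,0]>=x0)&(h[:,0]<x0+.015)]
    if len(s)>5: print(s.mean(0).round(4),np.ptp(s[:,1]).round(4))
```

```text
shift [-0.001   0.0031  0.1409] turn [ 0.0001 -0.0002 -0.0122] tcp [ 0.406  -0.2486  0.0303]
3313
[ 0.343  -0.2364  0.0883] 0.0213
[ 0.3573 -0.2393  0.0876] 0.0228
[ 0.3723 -0.2428  0.0804] 0.023
[ 0.3873 -0.2465  0.0733] 0.0229
[ 0.4024 -0.2499  0.066 ] 0.0229
[ 0.4173 -0.2535  0.0589] 0.0229
[ 0.4328 -0.2588  0.051 ] 0.0386
[ 0.4445 -0.2604  0.0447] 0.0486
```

View pics/w1.png

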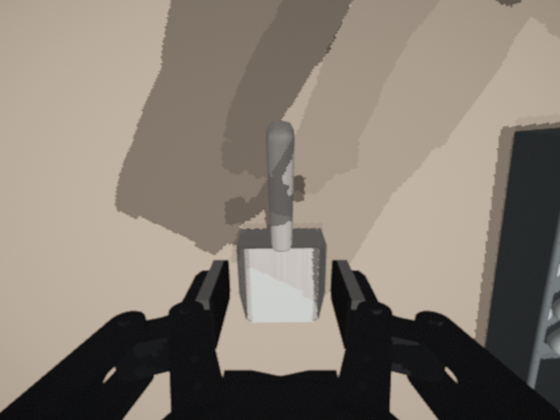

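The wrist view shows the handle centred between the open fingers: bar from (280,125) to (282,250), bowl below it. Now descend and close.

>>> {"api": "move_arm", "payload": {
  "rows": [
    [[-0.0026,0.0013,0.02,0,0,-0.012,0.05],[-0.0026,0.0013,0.045,0,0,-0.012,0.05],[-0.0026,0.0013,0.07,0,0,-0.012,0.05],[-0.0026,0.0013,0.095,0,0,-0.012,0.05],[-0.0026,0.0013,0.115,0,0,-0.012,0.05],[-0.0026,0.0013,0.13,0,0,-0.012,0.05],[-0.0026,0.0013,0.138,0,0,-0.012,0.05],[-0.0026,0.0013,0.141,0,0,-0.012,0.05],[-0.0026,0.0013,0.141,0,0,-0.012,0.05],[-0.0026,0.0013,0.141,0,0,-0.012,0.0]]
  ]
}}

```text
clock: 2.9
position: [0.4075, -0.2511, 0.0309]
tool_rot: [-180.0, 0.0, 166.9]
contact_force: [0.2, -0.5, 0.5]
width: 0.46
finger_force: 0.0
```

>>> {"api": "move_arm", "payload": {
  "rows": [
    [[0,0,0,0,0,0,0],[0,0,0,0,0,0,0],[0,0,0,0,0,0,0],[0,0,0,0,0,0,0],[0,0,0,0,0,0,0],[0,0,0,0,0,0,0]]
  ]
}}

```text
clock: 3.4
position: [0.4076, -0.2512, 0.0311]
tool_rot: [-180.0, 0.1, 166.9]
contact_force: [-2.1, -0.5, 6.8]
width: 0.225
finger_force: 60.3
```

>>> {"api": "move_arm", "payload": {
  "rows": [
    [[0,0,-0.005,0,0,0,0],[0,0,-0.015,0,0,0,0],[0,0,-0.03,0,0,0,0],[0,0,-0.05,0,0,0,0],[0,0,-0.075,0,0,0,0],[0,0,-0.1,0,0,0,0],[0,0,-0.12,0,0,0,0],[0,0,-0.14,0,0,0,0],[0,0,-0.15,0,0,0,0],[0,0,-0.15,0,0,0,0]]
  ]
}}

```text
clock: 4.23
position: [0.4078, -0.2513, 0.1827]
tool_rot: [-179.9, 0.2, 166.9]
contact_force: [0.7, -0.7, -1.9]
width: 0.222
finger_force: 59.3
```

```bash
cat >> h.py <<'E'
def floorfit(c,lipmin=-.155,show=True):
    """bowl floor plane seen by the wrist camera, in the nominal scoop frame (origin at the lip)"""
    P=pts(c);p,r=now();s=r*RS.inv();L=s.inv().apply((P-p).reshape(-1,3))+GRIP
    L=L.reshape(P.shape);m=(L[...,0]>-.10)&(L[...,0]<.015)&(abs(L[...,1])<.03)&(abs(L[...,2])<.03)
    q=L[m];a=np.linalg.lstsq(np.c_[q[:,:2],np.ones(len(q))],q[:,2],rcond=None)[0]
    k=abs(q@[-a[0],-a[1],1]-a[2])<.003;q=q[k];a=np.linalg.lstsq(np.c_[q[:,:2],np.ones(len(q))],q[:,2],rcond=None)[0]
    m=(L[...,0]>-.03)&(L[...,0]<.02)&(abs(L[...,2]-(a[0]*L[...,0]+a[2]))<.004)&(abs(L[...,1])<.06)
    w=L[m];f=w[abs(w[:,1])<.03]
    print('n',len(q),'nose-up deg',np.degrees(np.arctan(a[0])).round(2),'roll',np.degrees(np.arctan(a[1])).round(2),'z at lip',a[2].round(4),'lip x',np.percentile(f[:,0],99).round(4),'y range',np.percentile(w[:,1],[1,99]).round(4))
E
python3 - <<'E'
from h import *
c=cap('wrist');floorfit(c);print(robot.state()['width'])
delta(tub(-.02,-.024,.15),-9.2,38)
E
```

```text
Traceback (most recent call last):
  File "h.py", line 32, in floorfit
    print('n',len(q),'nose-up deg',np.degrees(np.arctan(a[0])).round(2),'roll',np.degrees(np.arctan(a[1])).round(2),'z at lip',a[2].round(4),'lip x',np.percentile(f[:,0],99).round(4),'y range',np.percentile(w[:,1],[1,99]).round(4))
                                                                                                                                                     ~~~~~~~~~~~~~^^^^^^^^^^^
IndexError: index -1 is out of bounds for axis 0 with size 0
```

Run:
```python
from h import *
a=dict(np.load('wrist.npz'));b=cap('side');t=cap('top')
im=np.hstack([cv2.resize(a['color'],(400,300)),cv2.resize(b['color'],(400,300))]);save({'color':im},'pics/g2.png')
p,r=now();s=r*RS.inv()
for n,c in(('w',a),('s',b),('t',t)):
    P=pts(c);L=(s.inv().apply((P-p).reshape(-1,3))+GRIP)
    L=L[(L[:,0]>-.12)&(L[:,0]<.02)&(abs(L[:,1])<.036)&(abs(L[:,2])<.04)]
    print(n,len(L))
    for x0 in np.arange(-.12,.02,.02):
        q=L[(L[:,0]>=x0)&(L[:,0]<x0+.02)]
        if len(q)>3:print(' ',x0.round(2),len(q),np.median(q,0).round(4),q[:,0].max().round(4),q[:,1].min().round(3),q[:,1].max().round(3))
delta(tub(-.02,-.024,.15),-9.2,38)
```

```text
w 915
  -0.12 120 [-0.1092  0.0105  0.0369] -0.1081 -0.015 0.015
  -0.08 472 [-0.0633 -0.0001  0.004 ] -0.06 -0.02 0.019
  -0.06 323 [-0.0577 -0.0008  0.0039] -0.0532 -0.02 0.02
s 217
  -0.12 112 [-0.111   0.0106  0.0181] -0.1063 -0.035 0.036
  -0.1 9 [-0.0894  0.0352  0.0048] -0.0838 0.03 0.036
  -0.08 6 [-0.0721  0.0329  0.0033] -0.0653 -0.036 0.035
  -0.06 6 [-0.0477  0.0341  0.0046] -0.043 0.031 0.036
  -0.04 8 [-0.0302  0.0346  0.0053] -0.0216 -0.028 0.036
  -0.02 54 [-0.0077 -0.0135  0.0051] -0.0004 -0.036 0.036
  0.0 22 [0.0028 0.002  0.0036] 0.0055 -0.033 0.034
t 1488
  -0.12 107 [-0.1042  0.0015  0.0017] -0.1001 -0.035 0.03
  -0.1 256 [-0.0901 -0.0038  0.0014] -0.08 -0.036 0.03
  -0.08 250 [-0.07   -0.0031  0.0014] -0.06 -0.036 0.029
  -0.06 258 [-0.0501 -0.0026  0.0015] -0.0403 -0.036 0.031
  -0.04 272 [-0.0303 -0.0013  0.0017] -0.0202 -0.036 0.034
  -0.02 279 [-0.01   -0.0006  0.0011] -0.0 -0.036 0.036
  0.0 66 [ 0.0023 -0.0007  0.0004] 0.0048 -0.035 0.036
shift [ 0.0419  0.2812 -0.0852] turn [ 0.0228  0.6622 -0.0649] tcp [0.4297 0.0329 0.265 ]
```

View pics/g2.png

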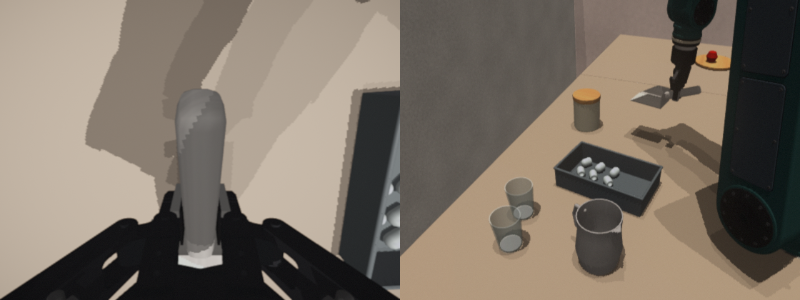

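The wrist half shows the bar held between the pads. In the side half the scoop hangs level at about (655,97), clear of everything. The top depth confirms it is level, with the lip about 3 mm ahead of nominal. Next I carry it over the tub, tilted nose-down.

```bash
sed -i 's/^GRIP=.*/GRIP=np.array([-.151,0,.0303])/' h.py
python3 - <<'E'
from h import *
delta(tub(-.018,-.024,.13),-9.2,38)
E
```

```text
shift [ 0.0422  0.2812 -0.067 ] turn [ 0.0228  0.6622 -0.0649] tcp [0.4294 0.0329 0.2468]
```

>>> {"api": "move_arm", "payload": {
  "rows": [
    [[0.002,0.014,-0.0034,0.001,0.033,-0.003,0],[0.006,0.042,-0.01,0.003,0.1,-0.01,0],[0.011,0.077,-0.018,0.006,0.18,-0.018,0],[0.017,0.112,-0.027,0.009,0.265,-0.026,0],[0.022,0.148,-0.035,0.012,0.35,-0.034,0],[0.028,0.184,-0.044,0.015,0.435,-0.043,0],[0.033,0.219,-0.052,0.018,0.515,-0.05,0],[0.037,0.25,-0.06,0.02,0.59,-0.058,0],[0.041,0.272,-0.065,0.022,0.64,-0.063,0],[0.0422,0.2812,-0.067,0.0228,0.6622,-0.0649,0]]
  ]
}}

```text
clock: 5.22
position: [0.4299, 0.0354, 0.2459]
tool_rot: [-180.0, -38.3, 170.9]
contact_force: [-0.2, -0.3, -2.5]
width: 0.226
finger_force: 59.2
```

Run:
```python
from h import *
d=robot.state();print(d['position'],d['tool_rot'],d['joints'].round(1),d['width'])
b=cap('top');p,r=now();s=r*RS.inv();P=pts(b)
L=(s.inv().apply((P-p).reshape(-1,3))+GRIP)
k=(L[:,0]>-.12)&(L[:,0]<.02)&(abs(L[:,1])<.05)&(abs(L[:,2])<.03);W=P.reshape(-1,3)[k];L=L[k]
for x0 in np.arange(-.12,.02,.02):
    q=L[(L[:,0]>=x0)&(L[:,0]<x0+.02)]
    if len(q)>3:print(' ',x0.round(2),len(q),np.median(q,0).round(4),q[:,0].max().round(4),q[:,1].min().round(3),q[:,1].max().round(3))
delta(tub(-.018,-.024,.03),-9.2,38)
save(b,'pics/t3.png')
```

```text
[0.42986316 0.03539318 0.24592729] [-179.98054681  -38.31337085  170.94085532] [ -7.   33.2  15.  110.2   1.3   1.6] 0.2261417392180302
shift [-0.0612 -0.0027  0.0776] turn [-0.0018 -0.006   0.0023] tcp [0.4294 0.0329 0.1468]
```

>>> {"api": "move_arm", "payload": {
  "rows": [
    [[-0.006,-0.001,0.008,0,0,0,0],[-0.015,-0.0015,0.02,0,0,0,0],[-0.025,-0.002,0.032,0,0,0,0],[-0.036,-0.0025,0.045,0,0,0,0],[-0.046,-0.0027,0.058,0,0,0,0],[-0.055,-0.0027,0.07,0,-0.006,0.002,0],[-0.06,-0.0027,0.076,0,-0.006,0.002,0],[-0.0612,-0.0027,0.0776,0,-0.006,0.002,0],[-0.0612,-0.0027,0.0776,0,-0.006,0.002,0]]
  ]
}}

```text
clock: 6.02
position: [0.4294, 0.0294, 0.1483]
tool_rot: [-179.9, -37.6, 170.6]
contact_force: [0.3, 0.0, -1.8]
width: 0.226
finger_force: 59.2
```

Run:
```python
from h import *
d=robot.state();print(d['position'],d['tool_rot'],d['joints'].round(1),d['width'],d['contact_force'])
b=cap('side');P=pts(b);
p,r=now();s=r*RS.inv();L=(s.inv().apply((P-p).reshape(-1,3))+GRIP)
k=(L[:,0]>-.1)&(L[:,0]<.02)&(abs(L[:,1])<.05)&(L[:,2]>-.006)&(L[:,2]<.05);W=P.reshape(-1,3)[k];L=L[k]
print(len(L),np.percentile(L[:,0],[50,98]))
cr=cv2.resize(b['color'][160:340,170:410],(800,600),interpolation=cv2.INTER_CUBIC);save({'color':cr},'pics/s4.png')
cur=now()
delta(tub(-.018,-.024,.007),-9.2,38)
for x,n in((0,32),(.02,27),(.05,20),(.08,13),(.105,7),(.125,2)): delta(tub(x,-.024,.0065),-9.2,n)
```

```text
[0.4294108  0.02939931 0.14826639] [-179.87535266  -37.63138195  170.59172548] [-7.6 35.6  4.4 96.5  1.   1.4] 0.22575674697057227 [ 0.26825553  0.02488749 -1.7850062 ]
1013 [-0.04995711  0.01869561]
shift [-0.0145  0.0034  0.0202] turn [-0.0001  0.0071 -0.0027] tcp [0.4294 0.0329 0.1238]
shift [-0.0266  0.0034  0.0256] turn [-0.0002 -0.0977 -0.0027] tcp [0.4356 0.0319 0.1122]
shift [-0.0417  0.0034  0.0268] turn [-0.0003 -0.1849 -0.0026] tcp [0.4467 0.0301 0.1021]
shift [-0.0664  0.0035  0.0273] turn [-0.0005 -0.3071 -0.0026] tcp [0.4657 0.027  0.0866]
shift [-0.0933  0.0036  0.0275] turn [-0.0006 -0.4293 -0.0026] tcp [0.4866 0.0237 0.07  ]
shift [-0.1176  0.0036  0.0277] turn [-0.0008 -0.534  -0.0026] tcp [0.5055 0.0206 0.055 ]
shift [-0.1385  0.0037  0.028 ] turn [-0.0009 -0.6213 -0.0025] tcp [0.5216 0.018  0.0421]
```

View pics/s4.png

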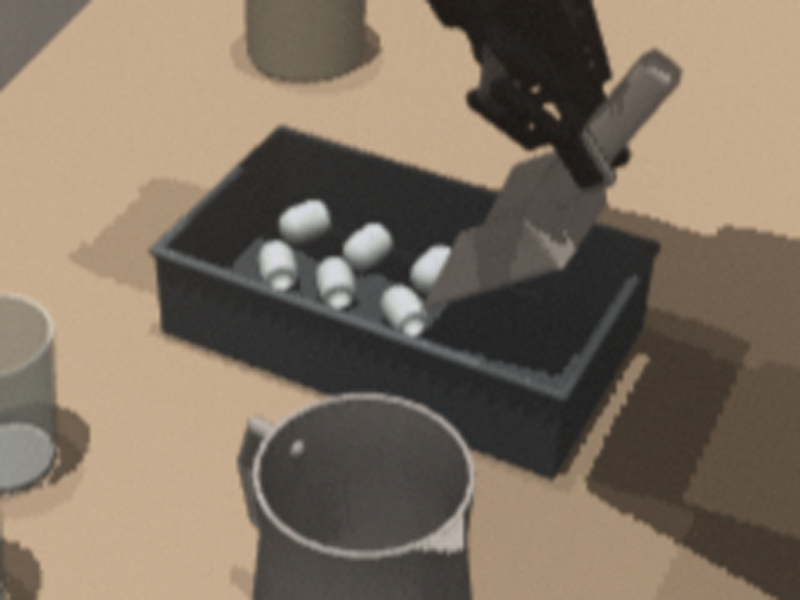

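The side crop shows the lip (about (450,290)) just ahead of the nearest row of ice, with the bowl clear over the near wall. Next I lower it behind the ice.

>>> {"api": "move_arm", "payload": {
  "rows": [
    [[0.006,0.001,0.005,0,0.004,0,0],[0.004,0.002,0.01,0,0.007,-0.002,0],[0.0,0.003,0.015,0,0.007,-0.002,0],[-0.004,0.003,0.02,0,0.007,-0.002,0],[-0.0065,0.003,0.0245,0,0.007,-0.002,0],[-0.0074,0.003,0.0257,0,0.007,-0.002,0],[-0.0074,0.003,0.0257,0,0.007,-0.002,0]]
  ]
}}

```text
clock: 6.65
position: [0.4203, 0.0345, 0.1233]
tool_rot: [-180.0, -38.1, 170.8]
contact_force: [0.8, -0.4, -0.8]
width: 0.223
finger_force: 59.5
```

```bash
cat >> h.py <<'E'
def where(side=None):
    d=robot.state();p,r=now();s=r*RS.inv();l=p-s.apply(GRIP)-tub(0,0,0)
    e=s.as_euler('ZYX',degrees=True)
    print('lip in tub',(l@U).round(4),(l@V).round(4),l[2].round(4),'yaw,nose,roll',e.round(2),'F',d['contact_force'].round(1),'w',d['width'].round(3),'t',d['clock'])
E
python3 - <<'E'
from h import *
where()
for x,n in((-.01,34.5),(.005,31),(.02,27),(.035,23.5),(.05,20)): delta(tub(x,-.024,.0065),-9.2,n)
E
```

```text
Traceback (most recent call last):
  File "h.py", line 36, in where
    print('lip in tub',(l@U).round(4),(l@V).round(4),l[2].round(4),'yaw,nose,roll',e.round(2),'F',d['contact_force'].round(1),'w',d['width'].round(3),'t',d['clock'])
                                                                                                                                  ^^^^^^^^^^^^^^^^
AttributeError: 'float' object has no attribute 'round'
```

```bash
sed -i "s/d\['width'\].round(3)/round(d['width'],3)/" h.py
python3 - <<'E'
from h import *
where()
for x,n in((-.01,34.5),(.005,31),(.02,27),(.035,23.5),(.05,20)): delta(tub(x,-.024,.0065),-9.2,n)
E
```

```text
lip in tub -0.0273 -0.024 0.0064 yaw,nose,roll [-9.220e+00  3.806e+01 -3.000e-02] F [ 0.8 -0.4 -0.8] w 0.223 t 6.65
shift [-0.012  -0.0001 -0.0013] turn [-0.0004 -0.0622 -0.0002] tcp [0.4304 0.0328 0.117 ]
shift [-0.0228 -0.0001 -0.0012] turn [-0.0004 -0.1232 -0.0002] tcp [0.4387 0.0314 0.1102]
shift [-0.0342 -0.0001  0.0003] turn [-0.0004 -0.1931 -0.0002] tcp [0.4467 0.0301 0.1021]
shift [-0.0462 -0.      0.0004] turn [-4.000e-04 -2.541e-01 -2.000e-04] tcp [0.4559 0.0286 0.0945]
shift [-0.0588 -0.      0.0005] turn [-4.000e-04 -3.152e-01 -2.000e-04] tcp [0.4657 0.027  0.0866]
```

>>> {"api": "move_arm", "payload": {
  "rows": [
    [[-0.006,0,-0.0008,0,-0.031,0,0],[-0.012,0,-0.0013,0,-0.062,0,0],[-0.0175,0,-0.0013,0,-0.093,0,0],[-0.0228,0,-0.0012,0,-0.123,0,0],[-0.0285,0,-0.0004,0,-0.158,0,0],[-0.0342,0,0.0003,0,-0.193,0,0],[-0.0402,0,0.0004,0,-0.224,0,0],[-0.0462,0,0.0004,0,-0.254,0,0],[-0.0525,0,0.0005,0,-0.285,0,0],[-0.0588,0,0.0005,0,-0.315,0,0]]
  ]
}}

```text
clock: 7.48
position: [0.4663, 0.0269, 0.087]
tool_rot: [-180.0, -19.9, 170.8]
contact_force: [0.7, -0.2, -1.6]
width: 0.224
finger_force: 59.2
```

Run:
```python
from h import *
where()
for x,n in((.065,16.5),(.08,13),(.095,9.5),(.11,6)): delta(tub(x,-.024,.0065),-9.2,n)
b=cap('side')
cr=cv2.resize(b['color'][160:340,170:410],(800,600),interpolation=cv2.INTER_CUBIC);save({'color':cr},'pics/s5.png')
```

```text
lip in tub 0.0508 -0.0241 0.0072 yaw,nose,roll [-9.21 19.86 -0.03] F [ 0.7 -0.2 -1.6] w 0.224 t 7.4833
shift [-0.012   0.      0.0047] turn [-0.0004 -0.0587 -0.0002] tcp [0.4759 0.0254 0.0784]
shift [-0.0251  0.      0.009 ] turn [-0.0004 -0.1197 -0.0002] tcp [0.4866 0.0237 0.07  ]
shift [-0.0388  0.      0.0133] turn [-0.0004 -0.1808 -0.0002] tcp [0.4979 0.0218 0.0613]
shift [-0.053   0.      0.0176] turn [-4.000e-04 -2.419e-01 -1.000e-04] tcp [0.5096 0.0199 0.0524]
```

View pics/s5.png

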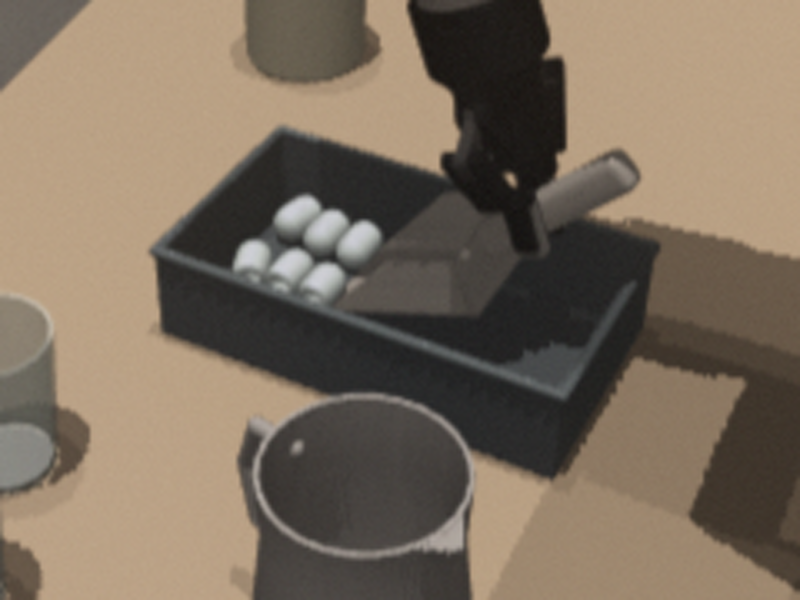

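The side crop shows the lip at about (345,305), with six pieces (the middle and -y columns) bunched ahead of it against the far end. Next I flatten the scoop and drive it under them.

Run:
```python
from h import *
for x,n in((.056,13),(.064,9),(.078,6),(.09,4.5)): delta(tub(x,-.024,.006),-9.2,n)
```

```text
shift [-0.0023 -0.      0.0175] turn [-4.000e-04 -1.172e-01 -1.000e-04] tcp [0.4629 0.0275 0.0695]
shift [-0.0093 -0.      0.0256] turn [-4.00e-04 -1.87e-01 -1.00e-04] tcp [0.4668 0.0269 0.0595]
shift [-0.0226 -0.      0.0289] turn [-4.000e-04 -2.394e-01 -1.000e-04] tcp [0.478  0.025  0.0519]
shift [-0.0341 -0.      0.0289] turn [-4.000e-04 -2.656e-01 -1.000e-04] tcp [0.4888 0.0233 0.0481]
```

>>> {"api": "move_arm", "payload": {
  "rows": [
    [[-0.0012,0,0.0088,0,-0.059,0,0],[-0.0023,0,0.0175,0,-0.117,0,0],[-0.0058,0,0.0216,0,-0.152,0,0],[-0.0093,0,0.0256,0,-0.187,0,0],[-0.0137,0,0.0267,0,-0.205,0,0],[-0.0182,0,0.0278,0,-0.222,0,0],[-0.0226,0,0.0289,0,-0.239,0,0],[-0.0264,0,0.0289,0,-0.248,0,0],[-0.0303,0,0.0289,0,-0.257,0,0],[-0.0341,0,0.0289,0,-0.266,0,0]]
  ]
}}

```text
clock: 8.37
position: [0.4883, 0.0234, 0.048]
tool_rot: [-180.0, -4.7, 170.8]
contact_force: [-0.2, -0.5, -1.5]
width: 0.226
finger_force: 59.2
```

Run:
```python
from h import *
where()
for x,n in((.1,3),(.11,2),(.12,1),(.127,0)): delta(tub(x,-.024,.006),-9.2,n)
b=cap('side');t=cap('top')
cr=np.vstack([cv2.resize(b['color'][180:290,200:380],(490,300),interpolation=cv2.INTER_CUBIC),cv2.resize(t['color'][155:295,180:409],(490,300),interpolation=cv2.INTER_CUBIC)]);save({'color':cr},'pics/s6.png')
```

```text
lip in tub 0.0894 -0.024 0.0055 yaw,nose,roll [-9.21  4.7  -0.02] F [-0.2 -0.5 -1.5] w 0.226 t 8.3667
shift [-0.0097  0.      0.0031] turn [-0.0004 -0.0296 -0.0001] tcp [0.4976 0.0219 0.0442]
shift [-0.0192  0.      0.0049] turn [-0.0004 -0.0471 -0.0001] tcp [0.5068 0.0204 0.0416]
shift [-0.0288  0.      0.0068] turn [-0.0004 -0.0645 -0.0001] tcp [0.5161 0.0189 0.0389]
shift [-0.0354  0.      0.0089] turn [-0.0004 -0.082  -0.0001] tcp [0.5225 0.0178 0.0363]
```

View pics/s6.png

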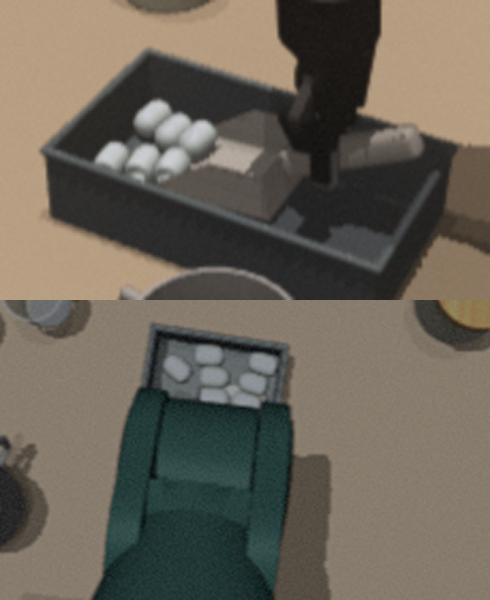

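The side half shows the first pair of pieces riding over the lip at about (180,160), and the top half shows the rows packed against the far wall. Continue forward.

>>> {"api": "move_arm", "payload": {
  "rows": [
    [[-0.005,0,0.0015,0,-0.015,0,0],[-0.0097,0,0.0028,0,-0.03,0,0],[-0.0145,0,0.0037,0,-0.038,0,0],[-0.0192,0,0.0046,0,-0.047,0,0],[-0.024,0,0.0055,0,-0.055,0,0],[-0.0288,0,0.0065,0,-0.064,0,0],[-0.032,0,0.0074,0,-0.073,0,0],[-0.0345,0,0.0085,0,-0.082,0,0],[-0.0345,0,0.0085,0,-0.082,0,0]]
  ]
}}

```text
clock: 9.22
position: [0.5212, 0.0181, 0.0366]
tool_rot: [-180.0, 0.0, 170.8]
contact_force: [0.5, -0.9, -2.6]
width: 0.226
finger_force: 59.0
```

Run:
```python
from h import *
where()
b=cap('side');t=cap('top')
cr=np.vstack([cv2.resize(b['color'][180:290,200:380],(490,300),interpolation=cv2.INTER_CUBIC),cv2.resize(t['color'][155:295,180:409],(490,300),interpolation=cv2.INTER_CUBIC)]);save({'color':cr},'pics/s7.png')
```

```text
lip in tub 0.1257 -0.024 0.0063 yaw,nose,roll [-9.2  -0.01 -0.03] F [ 0.5 -0.9 -2.6] w 0.226 t 9.2167
```

View pics/s7.png

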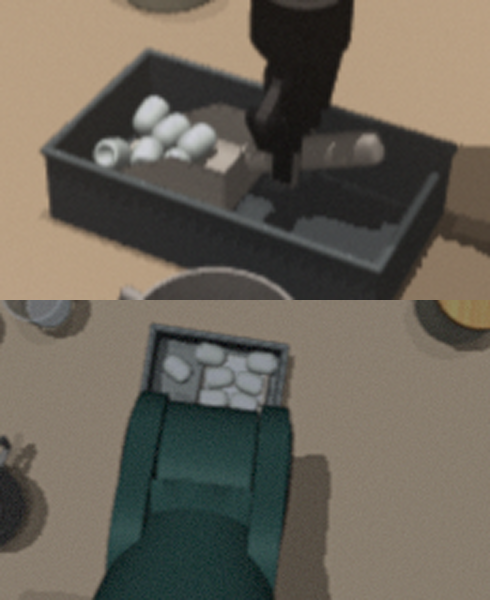

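Run:
```python
from h import *
def rear(x,z,n):
    a=np.radians(n); return delta(tub(x+.116*np.cos(a),-.024,z+.116*np.sin(a)),-9.2,-n)
rear(.006,.012,5);rear(.004,.03,12);rear(.002,.055,20);rear(.0,.085,22)
```

```text
shift [ 0.0059 -0.     -0.0023] turn [-0.0005 -0.088   0.    ] tcp [0.5151 0.019  0.0391]
shift [ 0.011  -0.     -0.0155] turn [-5.000e-04 -2.101e-01  1.000e-04] tcp [0.5101 0.0198 0.0524]
shift [ 0.0157 -0.     -0.0347] turn [-5.000e-04 -3.498e-01  1.000e-04] tcp [0.5054 0.0206 0.0715]
shift [ 0.0183 -0.     -0.0631] turn [-5.000e-04 -3.847e-01  1.000e-04] tcp [0.5029 0.021  0.1   ]
```

The pieces are in: five or six sit on the bowl at about (150-210,115-155), and one lies outside at top-left. I lift slowly, nosing up inside the tub so any loose piece drops back there.

>>> {"api": "move_arm", "payload": {
  "rows": [
    [[0.002,0,-0.0008,0,-0.03,0,0],[0.004,0,-0.0015,0,-0.06,0,0],[0.0059,0,-0.0023,0,-0.088,0,0],[0.0076,0,-0.0065,0,-0.13,0,0],[0.0093,0,-0.011,0,-0.17,0,0],[0.011,0,-0.0155,0,-0.21,0,0],[0.0122,0,-0.02,0,-0.245,0,0],[0.0134,0,-0.025,0,-0.28,0,0],[0.0146,0,-0.03,0,-0.315,0,0],[0.0157,0,-0.0347,0,-0.35,0,0]]
  ]
}}

```text
clock: 10.15
position: [0.5054, 0.0206, 0.072]
tool_rot: [-180.0, 20.1, 170.8]
contact_force: [-0.0, 0.5, -3.4]
width: 0.227
finger_force: 59.1
```

>>> {"api": "move_arm", "payload": {
  "rows": [
    [[0,0,0,0,0,0,0],[0.001,0,-0.002,0,0,0,0],[0.003,0,-0.006,0,0,0,0],[0.006,0,-0.012,0,0,0,0],[0.01,0,-0.02,0,0,0,0],[0.014,0,-0.028,0,0,0,0],[0.018,0,-0.036,0,0,0,0],[0.021,0,-0.042,0,0,0,0],[0.023,0,-0.046,0,0,0,0],[0.023,0,-0.046,0,0,0,0]]
  ]
}}

```text
clock: 10.98
position: [0.4684, 0.0267, 0.1077]
tool_rot: [-180.0, 20.1, 170.8]
contact_force: [0.4, 0.1, -2.9]
width: 0.223
finger_force: 59.1
```

Run:
```python
from h import *
where()
b=cap('side');t=cap('top')
cr=np.vstack([cv2.resize(b['color'][140:290,160:405],(490,300),interpolation=cv2.INTER_CUBIC),cv2.resize(t['color'][155:295,180:409],(490,300),interpolation=cv2.INTER_CUBIC)]);save({'color':cr},'pics/s8.png')
```

```text
lip in tub 0.0734 -0.0239 0.1311 yaw,nose,roll [-9.190e+00 -2.009e+01 -2.000e-02] F [ 0.4  0.1 -2.9] w 0.223 t 10.9833
```

View pics/s8.png

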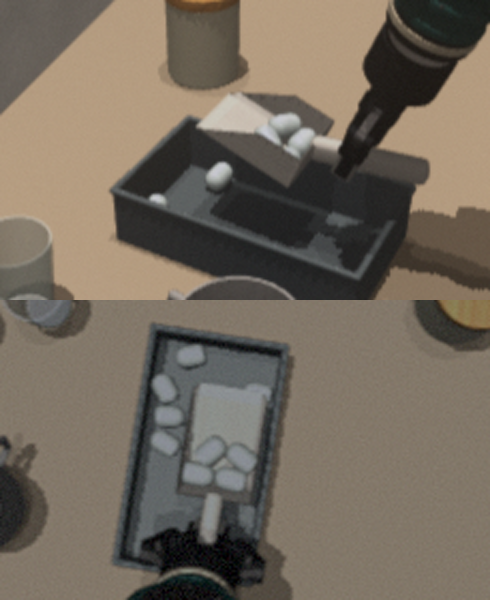

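The side half shows four pieces resting at the back of the nosed-up bowl around (285,130). The top half shows the same four at (195-240,450-480), with the others still in the tub. Now I raise it and work out the move to the jug.

Run:
```python
from h import *
p,r=now();print('up 120mm in tool',r.inv().apply([0,0,.12]).round(4))
p2=p+[0,0,.12]
delta([.488,.303,.28],20,-18,(p2,r))
```

```text
up 120mm in tool [-4.120e-02 -1.000e-04 -1.127e-01]
shift [ 0.1371  0.2013 -0.0875] turn [-0.1665  0.035  -0.4816] tcp [0.3443 0.2507 0.2622]
```

>>> {"api": "move_arm", "payload": {
  "rows": [
    [[-0.001,0,-0.003,0,0,0,0],[-0.004,0,-0.011,0,0,0,0],[-0.009,0,-0.025,0,0,0,0],[-0.015,0,-0.041,0,0,0,0],[-0.021,0,-0.057,0,0,0,0],[-0.027,0,-0.073,0,0,0,0],[-0.033,0,-0.089,0,0,0,0],[-0.038,0,-0.103,0,0,0,0],[-0.0405,0,-0.11,0,0,0,0],[-0.0412,0,-0.1127,0,0,0,0]]
  ]
}}

```text
clock: 11.92
position: [0.4695, 0.0265, 0.2279]
tool_rot: [-180.0, 20.1, 170.8]
contact_force: [-0.1, -0.5, -3.2]
width: 0.229
finger_force: 59.1
```

>>> {"api": "move_arm", "payload": {
  "rows": [
    [[0.0014,0.002,-0.001,-0.0017,0,-0.005,0],[0.0055,0.008,-0.0035,-0.0067,0.0014,-0.019,0],[0.0123,0.018,-0.008,-0.015,0.003,-0.043,0],[0.0206,0.03,-0.013,-0.025,0.005,-0.072,0],[0.03,0.044,-0.019,-0.036,0.008,-0.105,0],[0.04,0.058,-0.025,-0.048,0.01,-0.14,0],[0.05,0.073,-0.032,-0.06,0.013,-0.175,0],[0.06,0.088,-0.038,-0.073,0.015,-0.21,0],[0.067,0.099,-0.043,-0.082,0.017,-0.237,0],[0.07,0.103,-0.045,-0.085,0.018,-0.246,0]]
  ]
}}

```text
clock: 12.75
position: [0.4036, 0.143, 0.2449]
tool_rot: [-179.9, 18.9, -174.0]
contact_force: [0.4, -0.4, -3.1]
width: 0.224
finger_force: 59.1
```

Run:
```python
from h import *
where();print(robot.state()['position'],robot.state()['joints'].round(0))
delta([.488,.303,.28],20,-18)
```

```text
lip in tub -0.0141 0.1205 0.2652 yaw,nose,roll [  6.01 -18.91  -0.13] F [ 0.4 -0.4 -3.1] w 0.224 t 12.75
[0.40355415 0.14301475 0.24489531] [  9.  -8. -29.  50.  -1.   3.]
shift [ 0.0395  0.1132 -0.032 ] turn [-0.0795  0.0156 -0.2316] tcp [0.3443 0.2507 0.2622]
```

>>> {"api": "move_arm", "payload": {
  "rows": [
    [[0.0005,0.0015,-0.0005,-0.001,0,-0.003,0],[0.002,0.006,-0.002,-0.004,0.001,-0.012,0],[0.005,0.015,-0.004,-0.01,0.002,-0.03,0],[0.01,0.029,-0.008,-0.02,0.004,-0.059,0],[0.016,0.046,-0.013,-0.032,0.006,-0.094,0],[0.022,0.063,-0.018,-0.044,0.009,-0.129,0],[0.028,0.08,-0.023,-0.056,0.011,-0.164,0],[0.034,0.097,-0.027,-0.068,0.013,-0.198,0],[0.038,0.109,-0.031,-0.077,0.015,-0.223,0],[0.0395,0.1132,-0.032,-0.0795,0.0156,-0.2316,0]]
  ]
}}

```text
clock: 13.58
position: [0.3457, 0.2504, 0.2625]
tool_rot: [-180.0, 18.0, -160.1]
contact_force: [-0.2, 0.2, -3.3]
width: 0.224
finger_force: 59.1
```

Run:
```python
from h import *
t=cap('top');b=cap('side');where();P=pts(t);p,r=now();s=r*RS.inv()
L=(s.inv().apply((P-p).reshape(-1,3))+GRIP)
k=(L[:,0]>-.12)&(L[:,0]<.03)&(abs(L[:,1])<.05)&(L[:,2]>-.015)&(L[:,2]<.05);W=P.reshape(-1,3)[k];L=L[k]
for x0 in np.arange(-.12,.03,.015):
    q=L[(L[:,0]>=x0)&(L[:,0]<x0+.015)&(abs(L[:,1])<.033)]
    if len(q)>3:print(' ',x0.round(3),len(q),np.median(q,0).round(4),q[:,0].max().round(4),q[:,1].min().round(3),q[:,1].max().round(3))
q=L[(L[:,0]>-.02)&(L[:,2]<.01)];print('front y',np.percentile(q[:,1],[1,50,99]).round(4))
print('shift/turn to level at z .19')
delta([.488,.303,.195],20,0)
cr=np.vstack([cv2.resize(b['color'][140:380,180:420],(400,300)),cv2.resize(t['color'][155:295,110:297],(400,300),interpolation=cv2.INTER_CUBIC)]);save({'color':cr},'pics/s9.png')
```

```text
lip in tub -0.1013 0.2507 0.2802 yaw,nose,roll [ 19.81 -18.04  -0.04] F [ 0.1 -0.3 -3. ] w 0.229 t 13.6833
  -0.12 292 [-1.113e-01 -1.000e-04  3.480e-02] -0.1051 -0.033 0.033
  -0.105 248 [-0.0965  0.0016  0.0253] -0.09 -0.03 0.033
  -0.09 195 [-0.0856  0.0033  0.0221] -0.075 -0.031 0.033
  -0.075 335 [-0.0654  0.0037  0.0236] -0.06 -0.033 0.033
  -0.06 234 [-0.0531  0.0019  0.0018] -0.0451 -0.03 0.033
  -0.045 230 [-0.0375  0.0004  0.0015] -0.0301 -0.032 0.033
  -0.03 237 [-0.0224  0.      0.0015] -0.015 -0.033 0.033
  -0.015 240 [-0.0075 -0.0006  0.0008] -0.0 -0.033 0.033
  0.0 32 [0.001  0.0023 0.0004] 0.0022 -0.032 0.032
front y [-0.0404  0.0028  0.0419]
shift/turn to level at z .19
shift [0.0109 0.0017 0.0353] turn [-0.0012  0.3149 -0.0034] tcp [0.3461 0.2514 0.2253]
```

View pics/s9.png

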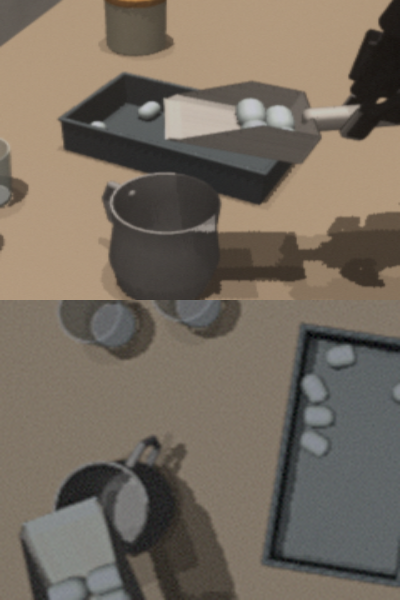

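The side half shows the scoop nosed up with its ice, clear above the jug. The top half shows the lip over the jug mouth and the jug undisturbed. Next I level and lower it gently.

Run:
```python
from h import *
delta([.488,.303,.23],20,-9)
q,t=tool_for([.488,.303,.23],20,-9); delta([.488,.303,.186],20,-.8,(q,t))
```

```text
shift [0.0103 0.0017 0.0239] turn [-0.0014  0.1578 -0.0033] tcp [0.3434 0.2504 0.2363]
shift [0.001  0.     0.0222] turn [-0.      0.1431 -0.    ] tcp [0.3457 0.2512 0.2142]
```

>>> {"api": "move_arm", "payload": {
  "rows": [
    [[0.0005,0,0.001,0,0.008,0,0],[0.0015,0,0.0035,0,0.024,0,0],[0.0027,0,0.006,0,0.04,0,0],[0.004,0.001,0.009,0,0.06,0,0],[0.005,0.001,0.012,0,0.08,0,0],[0.0065,0.001,0.015,0,0.1,0,0],[0.0078,0.0017,0.018,-0.0014,0.12,-0.003,0],[0.009,0.0017,0.021,-0.0014,0.138,-0.003,0],[0.01,0.0017,0.023,-0.0014,0.152,-0.003,0],[0.0103,0.0017,0.0239,-0.0014,0.1578,-0.003,0]]
  ]
}}

```text
clock: 14.52
position: [0.3437, 0.25, 0.2359]
tool_rot: [180.0, 8.9, -160.1]
contact_force: [-0.2, -0.2, -2.8]
width: 0.226
finger_force: 59.1
```

>>> {"api": "move_arm", "payload": {
  "rows": [
    [[0,0,0.001,0,0.007,0,0],[0,0,0.003,0,0.02,0,0],[0,0,0.0055,0,0.036,0,0],[0,0,0.008,0,0.053,0,0],[0,0,0.011,0,0.071,0,0],[0.0005,0,0.014,0,0.09,0,0],[0.0007,0,0.0167,0,0.108,0,0],[0.001,0,0.0192,0,0.124,0,0],[0.001,0,0.0213,0,0.137,0,0],[0.001,0,0.0222,0,0.143,0,0]]
  ]
}}

```text
clock: 15.35
position: [0.3461, 0.2509, 0.2138]
tool_rot: [180.0, 0.7, -160.1]
contact_force: [0.5, 0.6, -2.6]
width: 0.22
finger_force: 59.1
```

>>> {"api": "move_arm", "payload": {
  "rows": [
    [[0,0,0,0,0,0,0],[0,0,0,0,0,0,0],[0,0,0,0,0,0,0],[0,0,0,0,0,0,0]]
  ]
}}

```text
clock: 15.68
position: [0.3458, 0.2508, 0.2145]
tool_rot: [180.0, 0.8, -160.1]
contact_force: [-0.2, -0.2, -2.4]
width: 0.228
finger_force: 59.1
```

Run:
```python
from h import *
t=cap('top');where();P=pts(t);p,r=now();s=r*RS.inv()
print('lip',(p-s.apply(GRIP)).round(4))
A=(s.inv().apply((P-p).reshape(-1,3))+GRIP)
k=(A[:,0]>-.12)&(A[:,0]<.03)&(abs(A[:,1])<.05)&(A[:,2]>-.015)&(A[:,2]<.05);W=P.reshape(-1,3)[k];L=A[k]
for x0 in np.arange(-.12,.03,.015):
    q=L[(L[:,0]>=x0)&(L[:,0]<x0+.015)&(abs(L[:,1])<.033)]
    if len(q)>3:print(' ',x0.round(3),len(q),np.median(q,0).round(4),q[:,0].max().round(4))
k=(L[:,0]>-.04)&(L[:,2]<.01)
print('front y by side',np.percentile(L[k,1],[2,98]).round(4))
# world lip edge
f=W[(L[:,0]>-.004)&(abs(L[:,1])<.04)];print('lip world',f.mean(0).round(4))
# jug rim again
w=P.reshape(-1,3);m=(abs(w[:,0]-.488)<.06)&(abs(w[:,1]-.303)<.06)&(w[:,2]>.138)&(w[:,2]<.16)
q=w[m];S=np.linalg.lstsq(np.c_[2*q[:,:2],np.ones(len(q))],(q[:,:2]**2).sum(1),rcond=None)[0];print('rim',S[:2],np.sqrt(S[2]+S[0]**2+S[1]**2),len(q))
b=cap('side');B=pts(b).reshape(-1,3);m=(abs(B[:,0]-.488)<.06)&(abs(B[:,1]-.303)<.065)&(B[:,2]>.143)&(B[:,2]<.157);q=B[m]
S=np.linalg.lstsq(np.c_[2*q[:,:2],np.ones(len(q))],(q[:,:2]**2).sum(1),rcond=None)[0];print('rim side',S[:2],np.sqrt(S[2]+S[0]**2+S[1]**2),len(q))
cr=np.vstack([cv2.resize(b['color'][140:380,180:420],(400,300)),cv2.resize(t['color'][155:295,110:297],(400,300),interpolation=cv2.INTER_CUBIC)]);save({'color':cr},'pics/s10.png')
```

```text
lip in tub -0.1033 0.2515 0.1864 yaw,nose,roll [ 1.993e+01 -8.400e-01  1.000e-02] F [-0.5 -0.9 -2.6] w 0.222 t 15.7333
lip [0.4882 0.3025 0.1864]
  -0.12 174 [-0.1111 -0.0021  0.0333] -0.105
  -0.105 219 [-0.0974  0.0004  0.025 ] -0.09
  -0.09 204 [-0.0824  0.004   0.0213] -0.075
  -0.075 214 [-0.0676  0.0027  0.0242] -0.06
  -0.06 193 [-0.0524  0.0021  0.0013] -0.0451
  -0.045 199 [-0.0374 -0.0001  0.0007] -0.03
  -0.03 201 [-0.0224  0.0004  0.0008] -0.0151
  -0.015 197 [-0.0076  0.0002  0.0003] -0.0
  0.0 23 [ 0.001   0.0028 -0.0017] 0.0018
front y by side [-0.0402  0.0395]
lip world [0.4869 0.3028 0.186 ]
rim [0.48908959 0.30289416] 0.04995164605533974 203
rim side [0.48668807 0.30342665] 0.05092231645992061 600
```

View pics/s10.png

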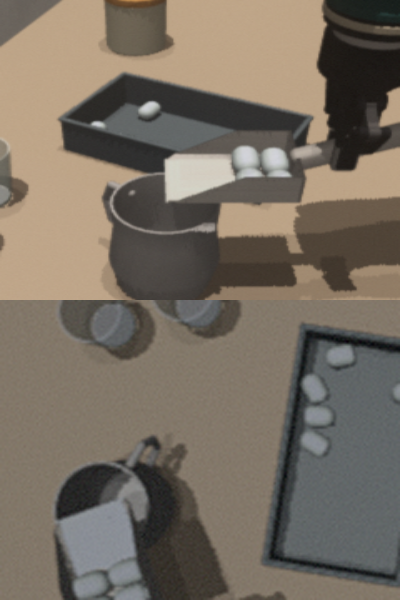

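The scoop is level within 1° and holds four pieces at the back of the bowl. The lip is within about 1-2 mm of the mouth centre and roughly 35 mm above the rim, and the jug has not moved.

```bash
python3 -c "
from station import robot
print(robot.finish_job())"
```

```text
the job is handed in; nothing more can be done
None
```

I handed the job in with the scoop held level over the jug and four pieces of ice in it; the lip is within about 2 mm of the centre of the mouth and about 35 mm above the rim. I saw no ice outside the scoop or tub, and the jug did not move.

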